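# Set the tape carriage at the red clip and clamp it

## Task

On the breakfast bar's tape rail, slide the tape carriage along its bolt slots by the blue tab until its end meets the red stop clip, without shoving the clip out of its place. Then swing the orange-handled clamp lever clockwise until the carriage is clamped firmly, stopping at firm resistance rather than forcing it, and let go. Leave the canister, the pen caddy and the marker where they are.

Things in the scene. Friction and masses are not known exactly. Their poses are not given: they have to be found in the camera images.
- rail_base: Grey rail base fixed to the bar, 130 (x) x 296 (y) x 10 mm, origin at the centre of its underside; y is the slide direction, towards the red clip.
- carriage: The tape carriage: a loose aluminium plate 70 x 200 x 6 mm with blue tab and tape roll, about 0.4 kg, origin at the centre of the plate's underside, y the slide direction. Its two slots run along y over two bolts with 1 mm side play. It slides at a push of 1 to 5 N; take it by the tab.
- tab_centre (a point): Centre of the grip part of the carriage's upright blue tab: 12 mm thick along y, 30 mm wide along x. Its top is 25 mm above this point, the plate it stands on 27 mm below. The point is 43 mm above the bar. Axes are the carriage's: y is the slide direction towards the red clip, z up.
- roll_centre (a point): Centre of the clear tape roll fixed on the carriage by its metal spring arm: 50 mm diameter, 19 mm wide along x, axle along x; its top is 73 mm above the bar. Keep the gripper clear of it.
- guide_bolt (a point): Top of the head of the plain guide bolt on the rail (washer 20 mm diameter), 24 mm above the bar, on the slot line. Not to be touched; keep the fingertips above or beside it.
- plate_end (a point): Middle of the carriage plate's +y end face, the one that must meet the red clip (half-way through the plate's thickness, 192 mm to +y of the tab). Axes as the carriage.
- stop_face (a point): Middle of the red stop clip's face that looks to -y, at the same height as plate_end; axes are the rail's, y the slide direction. Red block 40 x 18 x 14 mm, top 25 mm above the bar. The clip is only a push fit on the rail: it stands a push of about 10 N, but slides out of its place at about 14 N.
- lever_pin (a point): Centre of the upper part of the lever's upright orange round handle pin, 14 mm diameter; its top is 16 mm above this point, the black lever arm's top 26 mm below. About 76 mm above the bar at the start. The pin goes round lever_axis on a circle of 55 mm radius, clockwise seen from above to tighten, and sinks 5 mm per radian.
- lever_axis (a point): On the clamp lever's vertical turning axis, at the top of its black hub (24 mm diameter). Loose, the lever needs about 12 N across its arm at the pin to move (constant friction) and stays where it is left. Its start angle varies by 0.2 rad; the pin then points to -x and a little to -y of the rail. The end stop lies beyond any tight position.
- clamp: Screw of the clamp, with lever and steel pad (28 mm disc) that presses the carriage; origin on the axis, at the hub's underside. 0.1 to 1.7 rad after the start, different each time, the pad bites; then the push at the pin rises by 13 N per rad. Firm: a push of 19 to 20 N, about 0.6 rad after the bite (85 N at the pad). Below 17.5 N (60 N) it is not tight, above 22 N (110 N) forced.
- canister: Bystander: stainless canister with twist cap, 68 mm diameter, 88 mm tall, origin at the centre of its underside.
- caddy: Bystander: white pen caddy with a grey tilted top, 70 x 75 x 97 mm tall, origin at the centre of its underside.
- marker: Bystander: black marker lying flat, 130 mm long along its x, 15 mm thick, origin at the centre of its underside.
Things that resemble listed ones, but are neither listed nor needed, are in the scene too. Of the things that look like the carriage, the largest one is meant.

How it is judged:
By the outcome, as a careful person would: the job done as asked, in the order asked, and still so for the second after the job is handed in, with the robot touching nothing.
It also fails if it takes over 72 s, if anything falls off the work surface, if the arm or the gripper's body presses on something with over 40 N, if the wrist force passes 120 N, or if a joint passes its speed limit or range.

## Robot

A 6-joint arm with a two-finger parallel gripper is mounted at the origin on the work surface. World frame = base frame: x ahead of the robot, y to its left, z up, the work surface at z = 0. Lengths are in mm, angles in rad, forces in N, time in s.
With the tool pointing down it reaches from about 275 to 750 mm from the base axis. Payload 10.2 kg.
Tool frame: the origin (TCP) lies midway between the tips of the shut fingers; the grasp point (between the pads) lies 19 mm behind it (grip_depth is the distance from the TCP to the grasp point, in mm); z points along the fingers, y is the line along which they close (so a half turn about z gives the same grasp; the last joint's range is limited). The gripper opens to 85 mm and grips with 20 to 120 N. Pads are 22 mm wide; open, the fingers measure 114 mm over their backs; the gripper's body (76 mm by 85 mm) begins 54 mm behind the grasp point. The pads swing forward as they close: fully open they stand 13 mm farther back than shut.
Start: joints at [0.919, 0.313, 1.498, -0, 1.331, -0.223], TCP at [218.297, 477.47, 231.294] pointing down, gripper open.
Joint ranges: [-2.94, 2.94], [-0.97, 2.17], [0.19, 2.56], [-1.23, 4.37], [0.02, 3.11], [-2.88, 2.88]. Speed limits (rad/s): [2.39, 2.39, 3.01, 3.14, 3.14, 3.14].

## Interface

Orientations are given as a 3x3 rotation matrix whose columns are the frame's x, y, z axes.
In Python, from rig import read_state, snapshot, camera_params, close_job, grip_depth gives the robot as it stands.
- The arm moves only by the tool apply_moves, never from a script. Its argument "deltas" is a list of rows, each a list of 7 numbers: the opening, from 0 (shut) to 1 (fully open), then the shift along the tool's x, y, z each as a share of 400 mm, from -1 to 1, then the turn, a rotation vector about the tool's x, y, z each as a share of 180 degrees, from -1 to 1. A call has 1 to 10 rows; each row shifts and turns the commanded pose from where the row before left it, along the tool's axes as they then stand; what a row does not reach is not made up. A row lasts 1/8 s, in which the tool goes at most 62.5 mm and 10.7 degrees, less where a joint would pass 70% of its speed; a pose out of reach is approached as far as the arm can. A call with a number of a shift or a turn outside -1 to 1 is refused whole. A call with a gripper value outside its range is refused whole. The fingers move at their own pace and stop on an object; the grip force is fixed at half the most. Time passes only in rows, so rows that do not move let the fingers close. It gives the time, the measured TCP pose, the force, the opening and the grip force at its end, in the units of the state.
- read_state(): the state, without advancing time (a new reading comes with each control period).
- snapshot(name): name is "side" or "top"; returns (picture, depth): 420x560x3 uint8, blue, green, red; 420x560 float32, mm along the optical axis (not along the pixel's ray), 0 where there is no reading.
- camera_params(name): a dict with "K" (3x3 intrinsics, pixels), "R" (3x3) and "t" (3): a world point X has camera coordinates R X + t. Camera axes: x right, y down, z forward; pixel columns grow to the right and rows downward; lengths in mm; the calibration is good to about 2 mm. A picture is of the moment at which its call begins. camera_params takes no time and is no camera call.
- close_job(): hands the job in; it is judged then, once.
The state is a dict: "t": time; "joint_pos": joint angles; "joint_vel": joint speeds; "joint_efforts": joint torques, N m; "tcp_pos": TCP position; "orientation": TCP orientation; "wrist_force": force on the tool from outside, world axes, zero at the start; "wrist_torque": the same for the moment, N m; "finger_gap": finger opening in mm; "finger_force": force on a finger pad.
Only numpy, scipy, OpenCV 4.12 (cv2) and the standard library are available. Lean on these libraries where they do the work, as an engineer would, in place of code of your own. Each camera call takes 0.05 s, during which the arm holds its last target. There are 200 camera calls.

## Working session

There is one attempt and no reset: what is moved stays moved. The work goes in short steps, Python scripts to look and compute and a tool call to move; the robot and the scene stay as the last step left them, time stands still between calls to the robot, and variables do not carry over. Pictures are saved under pics/ and viewed, at most 10 in all, crops included, and the job is handed in when it is done.

Besides the shell and the picture viewer there is one more tool, called after "Request:" in YAML: its name, and indented under it one key for each argument. apply_moves: Moves the arm, as the interface text tells. Its arguments: {"type":"object","properties":{"deltas":{"type":"array","items":{"type":"array","items":{"type":"number","minimum":-1,"maximum":1}}}},"required":["deltas"]}

```bash
mkdir -p pics; python3 - <<'E'
from rig import *
import cv2,numpy as np
for n in ("top","side"):
    p,d=snapshot(n); cv2.imwrite(f"pics/{n}0.png",p); np.save(f"{n}0.npy",d)
    c=camera_params(n); print(n,c["K"],c["R"],c["t"])
s=read_state(); print(s, grip_depth)
E
```

```text
top [[420.05319654   0.         279.57722992]
 [  0.         420.05319654 206.14250456]
 [  0.           0.           1.        ]] [[-0.04052406 -0.99916458  0.00528593]
 [-0.97067154  0.03811267 -0.23736931]
 [ 0.23696955 -0.01475008 -0.9714051 ]] [-26.11048566 576.79870082 658.72124697]
side [[386.82474603   0.         278.15983526]
 [  0.         386.82474603 208.75781846]
 [  0.           0.           1.        ]] [[ 0.97133321 -0.23767007  0.00497304]
 [-0.15060533 -0.63142492 -0.76067115]
 [ 0.18392887  0.73811619 -0.64911837]] [-554.90751348  143.61592553  835.5170951 ]
{'t': 0.1, 'joint_pos': array([ 9.18603537e-01,  3.13407777e-01,  1.49835492e+00, -3.60247094e-06,
        1.33101292e+00, -2.23395487e-01]), 'joint_vel': array([-0.00108506, -0.00138409, -0.00109206,  0.00022056, -0.00025769,
       -0.00116967]), 'joint_efforts': array([ 1.53170855e-03, -4.12907052e+01, -2.60141069e+01, -1.94549266e-04,
        3.04886271e-03,  3.22801114e-06]), 'tcp_pos': array([218.1493516 , 477.27757077, 230.78761318]), 'orientation': array([[-9.09466726e-01,  4.15776098e-01, -7.15195247e-04],
       [ 4.15776632e-01,  9.09466274e-01, -9.42289433e-04],
       [ 2.58664533e-04, -1.15434236e-03, -9.99999300e-01]]), 'wrist_force': array([-0.22772183, -0.23505152,  0.24251935]), 'wrist_torque': array([-0.01547133,  0.01375668, -0.00200563]), 'finger_force': 0.0, 'finger_gap': 85.40016687429949} 18.700000000000003
```

View pics/top0.png

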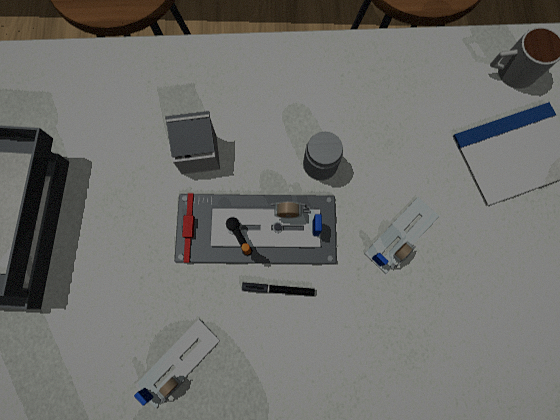

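View pics/side0.png

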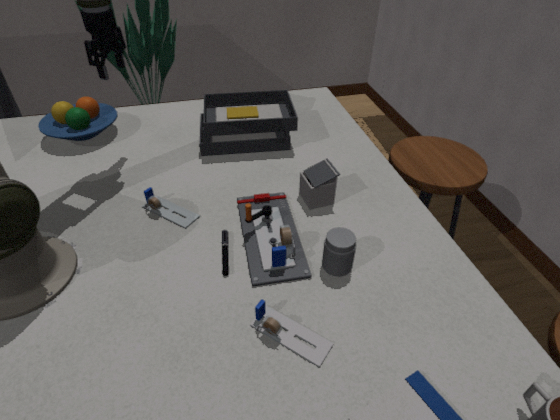

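The rail is at the centre: red clip (188,226), blue tab (318,224), lever hub (233,225) and orange pin (246,249) in the top view. I'll enlarge it.

```bash
python3 - <<'E'
import cv2
p=cv2.imread("pics/top0.png")[180:280,160:350]; cv2.imwrite("pics/topc.png",cv2.resize(p,None,fx=4,fy=4,interpolation=cv2.INTER_CUBIC))
p=cv2.imread("pics/side0.png")[180:290,210:360]; cv2.imwrite("pics/sidec.png",cv2.resize(p,None,fx=5,fy=5,interpolation=cv2.INTER_CUBIC))
E
```

```text
(no output)
```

View pics/topc.png

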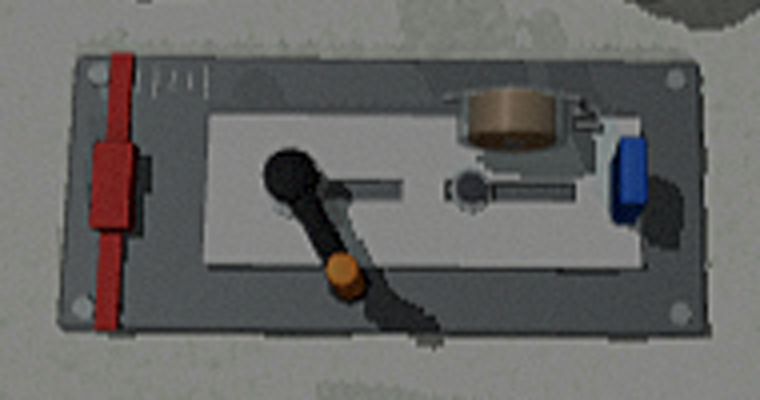

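View pics/sidec.png

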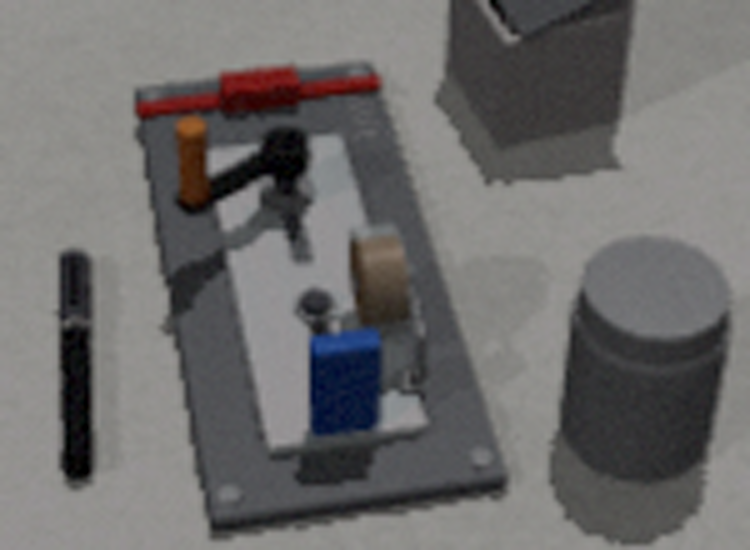

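```bash
cat > h.py <<'E'
import numpy as np
from rig import *
def ray(n,uv):
    c=camera_params(n); C=-c["R"].T@c["t"]; return C,c["R"].T@np.linalg.solve(c["K"],[uv[0],uv[1],1])
def at(n,uv,z):
    C,d=ray(n,uv); return C+d*(z-C[2])/d[2]
def tri(a,b):
    (C,d),(D,e)=ray("top",a),ray("side",b); s=np.linalg.lstsq(np.c_[d,-e],D-C,rcond=None)[0]
    P,Q=C+d*s[0],D+e*s[1]; return (P+Q)/2,np.linalg.norm(P-Q)
T=lambda u,v:(160+(u+.5)/4-.5,180+(v+.5)/4-.5)
S=lambda u,v:(210+(u+.5)/5-.5,180+(v+.5)/5-.5)
E
python3 - <<'E'
from h import *
np.set_printoptions(precision=1,suppress=True)
print("cams",ray("top",(0,0))[0],ray("side",(0,0))[0])
R=[at("top",T(*p),10) for p in((80,57),(697,62),(707,330),(60,328))];print("rail",*R,np.mean(R,0))
R2=[at("side",S(*p),10) for p in((136,92),(372,65),(507,480),(212,520))];print("railS",*R2,np.mean(R2,0))
for nm,r in(("t",R),("s",R2)):
  pass
P=[at("top",T(*p),16) for p in((209,113),(640,115),(640,270),(205,266))];print("plate",*P,np.mean(P,0))
print("tabS",*[at("side",S(*p),68) for p in((312,345),(382,338),(318,336),(378,328))])
print("tabT",*[at("top",T(*p),68) for p in((622,137),(647,137),(642,207),(617,207))])
print("clipT",*[at("top",T(*p),25) for p in((137,145),(132,228),(97,145),(92,228))])
print("pin T,S",at("top",T(342,268),92),at("side",S(192,125),92),tri(T(342,268),S(192,125)))
print("hub",tri(T(291,174),S(289,142)),at("top",T(291,174),52),at("side",S(289,142),52))
print("bolt",at("top",T(471,187),24),at("side",S(316,302),24))
print("roll top",at("top",T(510,115),73))
E
```

```text
cams [402.7 -38.4 776.9] [ 407.  -657.9  654.4]
rail [621.1 137.9  10. ] [ 607.2 -153.6   10. ] [ 480.9 -149.1   10. ] [493.5 144.9  10. ] [550.7  -5.   10. ]
railS [493.3 142.9  10. ] [620.8 136.4  10. ] [ 605.5 -155.    10. ] [ 479.  -146.7   10. ] [549.7  -5.6  10. ]
plate [590.   76.1  16. ] [ 581.1 -124.3   16. ] [ 508.7 -119.7   16. ] [518.4  78.1  16. ] [549.5 -22.4  16. ]
tabS [ 530.2 -112.4   68. ] [ 559.6 -115.3   68. ] [ 533.8 -107.9   68. ] [ 559.4 -109.3   68. ]
tabT [ 559.5 -110.    68. ] [ 559.1 -120.8   68. ] [ 528.5 -116.7   68. ] [ 528.9 -106.    68. ]
clipT [574.  107.7  25. ] [535.6 109.7  25. ] [574.7 126.   25. ] [536.3 127.7  25. ]
pin T,S [503.8  10.4  92. ] [503.2  11.5  92. ] (array([503.4,  10.4,  93. ]), np.float64(0.543402759990322))
hub (array([552.4,  34.7,  52.8]), np.float64(0.9681921605918671)) [552.1  34.8  52. ] [553.1  35.8  52. ]
bolt [548.6 -44.2  24. ] [547.4 -45.5  24. ]
roll top [570.  -61.9  73. ]
```

Request:
apply_moves:
  deltas:
    - [0.5,0,0,0,0,0,-0.041]
    - [0.5,0,0,0,0,0,-0.041]
    - [0.5,0,0,0,0,0,-0.041]
    - [0.5,-0.06,-0.1,0,0,0,0]
    - [0.5,-0.06,-0.1,0,0,0,0]
    - [0.5,-0.06,-0.1,0,0,0,0]
    - [0.5,-0.06,-0.1,0,0,0,0]
    - [0.5,-0.06,-0.1,0,0,0,0]
    - [0.5,-0.06,-0.1,0,0,0,0]
    - [0.5,-0.06,-0.1,0,0,0,0]

```text
t: 1.35
tcp_pos: [374.7, 189.2, 231.2]
orientation: [[-0.999, 0.042, -0.0], [0.042, 0.999, -0.0], [0.0, -0.0, -1.0]]
wrist_force: [0.9, -0.6, 0.3]
finger_gap: 43.1
finger_force: 0.0
```

Request:
apply_moves:
  deltas:
    - [0.5,-0.065,-0.105,0,0,0,0]
    - [0.5,-0.065,-0.105,0,0,0,0]
    - [0.5,-0.065,-0.105,0,0,0,0]
    - [0.5,-0.065,-0.105,0,0,0,0]
    - [0.5,-0.065,-0.105,0.05,0,0,0]
    - [0.5,-0.065,-0.105,0.1,0,0,0]
    - [0.5,0,0,0,0,0,0]
    - [0.5,0,0,0,0,0,0]

```text
t: 2.35
tcp_pos: [519.0, -66.7, 172.3]
orientation: [[-0.999, 0.042, 0.0], [0.042, 0.999, 0.0], [-0.0, 0.0, -1.0]]
wrist_force: [0.3, 0.8, 0.8]
finger_gap: 42.7
finger_force: 0.0
```

```bash
cat > st.py <<'E'
from h import *
np.set_printoptions(precision=4,suppress=True)
s=read_state();print(s["t"],s["tcp_pos"],s["wrist_force"],s["wrist_torque"],s["finger_gap"]);print(s["orientation"])
E
python3 st.py
```

```text
2.35 [518.9616 -66.6626 172.2807] [0.3323 0.76   0.8182] [-0.0234  0.0045 -0.0339] 42.74215516191064
[[-0.9991  0.0424  0.    ]
 [ 0.0424  0.9991  0.0002]
 [-0.      0.0002 -1.    ]]
```

Request:
apply_moves:
  deltas:
    - [0.5,-0.035,-0.057,0,0,0,0]
    - [0.5,-0.034,-0.056,0,0,0,0]
    - [0.5,0,0,0.07,0,0,0]
    - [0.5,0,0,0.07,0,0,0]
    - [0.5,0,0,0.07,0,0,0]
    - [0.5,0,0,0.05,0,0,0]
    - [0.5,0,0,0.03,0,0,0]
    - [0.5,0,0,0.03,0,0,0]
    - [0.5,0,0,0.03,0,0,0]
    - [0.5,0,0,0,0,0,0]

```text
t: 3.6
tcp_pos: [544.4, -113.2, 31.4]
orientation: [[-0.999, 0.042, -0.001], [0.042, 0.999, 0.001], [0.001, 0.0, -1.0]]
wrist_force: [-0.5, 0.3, -0.1]
finger_gap: 42.8
finger_force: 0.0
```

```bash
python3 - <<'E'
from h import *
import cv2
a=cv2.resize(snapshot("top")[0][170:290,160:360],None,fx=3,fy=3); b=cv2.resize(snapshot("side")[0][150:290,210:360],None,fx=2.57,fy=2.57)[:360]
cv2.imwrite("pics/a1.png",cv2.resize(np.hstack([a,b[:360,:]]),None,fx=.8,fy=.8))
s=read_state();print(s["tcp_pos"],s["wrist_force"])
E
```

```text
[ 544.91478159 -113.49011307   32.23672058] [1.0633545  0.07302546 0.44614552]
```

View pics/a1.png

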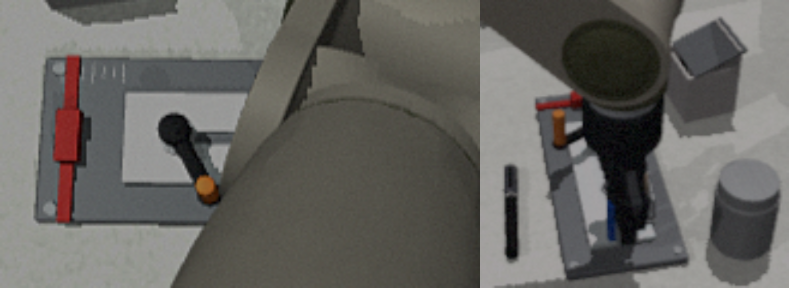

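The gripper straddles the tab, with the plate's end still visible at left (crop 124,140). Next I close it and slide most of the gap.

Request:
apply_moves:
  deltas:
    - [0,0,0,0,0,0,0]
    - [0,0,0,0,0,0,0]
    - [0,0,0,0,0,0,0]
    - [0,0,0,0,0,0,0]
    - [0,0,0,0,0,0,0]

```text
t: 4.32
tcp_pos: [545.1, -113.5, 32.4]
orientation: [[-0.999, 0.042, 0.001], [0.042, 0.999, -0.0], [-0.001, -0.0, -1.0]]
wrist_force: [-0.5, -0.5, 6.4]
finger_gap: 11.1
finger_force: 59.4
```

Request:
apply_moves:
  deltas:
    - [0,0,0.01,0,0,0,0]
    - [0,0,0.01,0,0,0,0]
    - [0,0,0.01,0,0,0,0]
    - [0,0,0.01,0,0,0,0]
    - [0,0,0.01,0,0,0,0]

```text
t: 4.95
tcp_pos: [546.0, -93.9, 32.5]
orientation: [[-0.999, 0.042, 0.001], [0.042, 0.999, -0.001], [-0.001, -0.001, -1.0]]
wrist_force: [-0.5, -5.4, 5.3]
finger_gap: 11.3
finger_force: 59.6
```

```bash
python3 - <<'E'
from h import *
import cv2
p=snapshot("top")[0];cv2.imwrite("pics/a2.png",cv2.resize(p[185:275,165:265],None,fx=6,fy=6,interpolation=cv2.INTER_CUBIC))
s=read_state();print(s["tcp_pos"],s["wrist_force"],s["wrist_torque"],s["finger_gap"])
E
```

```text
[546.01981058 -93.47882314  32.45875306] [-0.71381363 -1.04955726  5.68923085] [-0.22686266  0.09870056 -0.00441424] 11.438069093432404
```

View pics/a2.png

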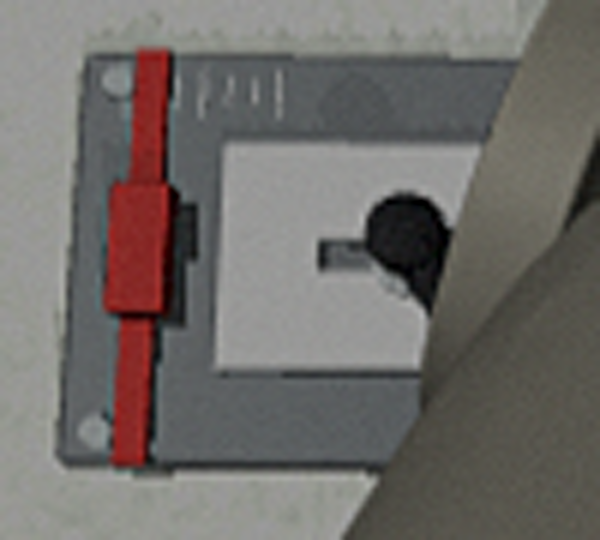

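The plate end is at crop x≈219 and the clip face at x≈171 (its top edge, z=25), at crop row 248.

```bash
python3 - <<'E'
from h import *
f=lambda u,v,z:at("top",(165+(u+.5)/6-.5,185+(v+.5)/6-.5),z)
s=np.array([.0445,.999,0])
print(f(219,250,16)@s,f(170,250,25)@s,f(173,250,25)@s)
E
```

```text
120.71045094763049 133.88548725457866 132.97676149454517
```

Request:
apply_moves:
  deltas:
    - [0,0,0.005,0,0,0,0]
    - [0,0,0.005,0,0,0,0]
    - [0,0,0.005,0,0,0,0]

```text
t: 5.38
tcp_pos: [546.3, -88.0, 32.5]
orientation: [[-0.999, 0.042, 0.001], [0.042, 0.999, -0.001], [-0.001, -0.001, -1.0]]
wrist_force: [0.2, -4.6, 6.2]
finger_gap: 11.5
finger_force: 59.6
```

Request:
apply_moves:
  deltas:
    - [0,0,0.001,0,0,0,0]
    - [0,0,0.001,0,0,0,0]
    - [0,0,0.001,0,0,0,0]

```text
t: 5.75
tcp_pos: [546.3, -86.8, 32.5]
orientation: [[-0.999, 0.042, 0.001], [0.042, 0.999, -0.001], [-0.001, -0.001, -1.0]]
wrist_force: [-1.1, -6.3, 6.3]
finger_gap: 11.5
finger_force: 59.6
```

Request:
apply_moves:
  deltas:
    - [0,0,0.001,0,0,0,0]
    - [0,0,0.001,0,0,0,0]
    - [0,0,0.001,0,0,0,0]

```text
t: 6.12
tcp_pos: [546.3, -85.6, 32.5]
orientation: [[-0.999, 0.042, 0.001], [0.042, 0.999, -0.001], [-0.001, -0.001, -1.0]]
wrist_force: [-0.3, -4.8, 5.5]
finger_gap: 11.2
finger_force: 59.6
```

Request:
apply_moves:
  deltas:
    - [0,0,0.001,0,0,0,0]
    - [0,0,0.001,0,0,0,0]

```text
t: 6.38
tcp_pos: [546.4, -84.8, 32.5]
orientation: [[-0.999, 0.042, 0.001], [0.042, 0.999, -0.001], [-0.001, -0.001, -1.0]]
wrist_force: [-0.5, -4.9, 5.2]
finger_gap: 11.4
finger_force: 59.6
```

Request:
apply_moves:
  deltas:
    - [0,0,0.001,0,0,0,0]
    - [0,0,0.001,0,0,0,0]

```text
t: 6.62
tcp_pos: [546.4, -84.1, 32.5]
orientation: [[-0.999, 0.042, 0.001], [0.042, 0.999, -0.001], [-0.001, -0.001, -1.0]]
wrist_force: [0.3, -4.2, 5.4]
finger_gap: 11.2
finger_force: 59.6
```

Request:
apply_moves:
  deltas:
    - [0,0,0.001,0,0,0,0]

```text
t: 6.75
tcp_pos: [546.5, -83.6, 32.5]
orientation: [[-0.999, 0.042, 0.001], [0.042, 0.999, -0.001], [-0.001, -0.001, -1.0]]
wrist_force: [-0.9, -4.5, 5.7]
finger_gap: 11.2
finger_force: 59.6
```

Request:
apply_moves:
  deltas:
    - [0,0,0.001,0,0,0,0]

```text
t: 6.88
tcp_pos: [546.5, -83.2, 32.5]
orientation: [[-0.999, 0.042, 0.001], [0.042, 0.999, -0.001], [-0.001, -0.001, -1.0]]
wrist_force: [-0.1, -4.7, 4.8]
finger_gap: 11.2
finger_force: 59.6
```

Request:
apply_moves:
  deltas:
    - [0,0,0.001,0,0,0,0]

```text
t: 7.0
tcp_pos: [546.5, -82.8, 32.5]
orientation: [[-0.999, 0.042, 0.001], [0.042, 0.999, -0.001], [-0.001, -0.001, -1.0]]
wrist_force: [-0.6, -4.8, 5.7]
finger_gap: 11.1
finger_force: 59.6
```

Request:
apply_moves:
  deltas:
    - [0,0,0.001,0,0,0,0]

```text
t: 7.12
tcp_pos: [546.5, -82.5, 32.5]
orientation: [[-0.999, 0.042, 0.001], [0.042, 0.999, -0.001], [-0.001, -0.001, -1.0]]
wrist_force: [-0.7, -4.4, 5.0]
finger_gap: 11.4
finger_force: 59.6
```

Request:
apply_moves:
  deltas:
    - [0,0,0.0007,0,0,0,0]

```text
t: 7.25
tcp_pos: [546.5, -82.2, 32.5]
orientation: [[-0.999, 0.042, 0.001], [0.042, 0.999, -0.001], [-0.001, -0.001, -1.0]]
wrist_force: [-0.2, -4.0, 5.5]
finger_gap: 11.0
finger_force: 59.6
```

Request:
apply_moves:
  deltas:
    - [0,0,0.0007,0,0,0,0]

```text
t: 7.38
tcp_pos: [546.5, -81.9, 32.5]
orientation: [[-0.999, 0.042, 0.001], [0.042, 0.999, -0.001], [-0.001, -0.001, -1.0]]
wrist_force: [-1.0, -4.5, 6.8]
finger_gap: 11.6
finger_force: 59.6
```

Request:
apply_moves:
  deltas:
    - [0,0,0.0007,0,0,0,0]

```text
t: 7.5
tcp_pos: [546.5, -81.6, 32.5]
orientation: [[-0.999, 0.042, 0.001], [0.042, 0.999, -0.001], [-0.001, -0.001, -1.0]]
wrist_force: [-1.1, -4.9, 5.0]
finger_gap: 11.2
finger_force: 59.6
```

Request:
apply_moves:
  deltas:
    - [0,0,0.0007,0,0,0,0]

```text
t: 7.62
tcp_pos: [546.6, -81.3, 32.5]
orientation: [[-0.999, 0.042, 0.001], [0.042, 0.999, -0.001], [-0.001, -0.001, -1.0]]
wrist_force: [-0.6, -4.5, 6.3]
finger_gap: 11.7
finger_force: 59.6
```

Request:
apply_moves:
  deltas:
    - [0,0,0.0007,0,0,0,0]

```text
t: 7.75
tcp_pos: [546.5, -81.1, 32.5]
orientation: [[-0.999, 0.042, 0.001], [0.042, 0.999, -0.001], [-0.001, -0.001, -1.0]]
wrist_force: [-0.4, -5.6, 5.4]
finger_gap: 11.6
finger_force: 59.6
```

```bash
python3 - <<'E'
from h import *
import cv2
p=snapshot("top")[0];cv2.imwrite("pics/a3.png",cv2.resize(p[185:275,165:265],None,fx=6,fy=6,interpolation=cv2.INTER_CUBIC))
s=read_state();print(s["tcp_pos"],s["wrist_force"],s["wrist_torque"],s["finger_gap"])
E
```

```text
[546.55610481 -81.02019129  32.47210441] [-0.47948366 -4.63921786  5.96050272] [-0.59666465  0.04866843 -0.0685427 ] 11.55168527200413
```

View pics/a3.png

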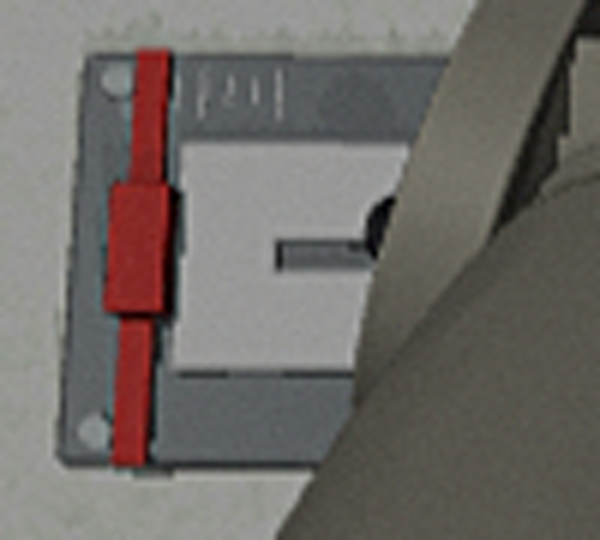

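The clip has not moved (face at x≈172) and the plate end is at x≈176, almost touching. I'll go on in small steps.

Request:
apply_moves:
  deltas:
    - [0,0,0.0007,0,0,0,0]

```text
t: 7.92
tcp_pos: [546.6, -80.8, 32.5]
orientation: [[-0.999, 0.042, 0.001], [0.042, 0.999, -0.001], [-0.001, -0.001, -1.0]]
wrist_force: [-0.4, -3.8, 5.0]
finger_gap: 11.6
finger_force: 59.6
```

Request:
apply_moves:
  deltas:
    - [0,0,0.0007,0,0,0,0]

```text
t: 8.05
tcp_pos: [546.6, -80.5, 32.5]
orientation: [[-0.999, 0.042, 0.001], [0.042, 0.999, -0.001], [-0.001, -0.001, -1.0]]
wrist_force: [-0.3, -4.7, 5.1]
finger_gap: 11.2
finger_force: 59.6
```

Request:
apply_moves:
  deltas:
    - [0,0,0.0007,0,0,0,0]

```text
t: 8.18
tcp_pos: [546.6, -80.2, 32.5]
orientation: [[-0.999, 0.042, 0.001], [0.042, 0.999, -0.001], [-0.001, -0.001, -1.0]]
wrist_force: [-0.8, -4.8, 6.1]
finger_gap: 11.0
finger_force: 59.6
```

Request:
apply_moves:
  deltas:
    - [0,0,0.0007,0,0,0,0]

```text
t: 8.3
tcp_pos: [546.6, -79.9, 32.5]
orientation: [[-0.999, 0.042, 0.001], [0.042, 0.999, -0.001], [-0.001, -0.001, -1.0]]
wrist_force: [-0.8, -4.3, 5.8]
finger_gap: 11.5
finger_force: 59.6
```

Request:
apply_moves:
  deltas:
    - [0,0,0.0007,0,0,0,0]

```text
t: 8.43
tcp_pos: [546.6, -79.6, 32.5]
orientation: [[-0.999, 0.042, 0.001], [0.042, 0.999, -0.001], [-0.001, -0.001, -1.0]]
wrist_force: [-0.3, -5.0, 6.0]
finger_gap: 11.3
finger_force: 59.6
```

Request:
apply_moves:
  deltas:
    - [0,0,0.0007,0,0,0,0]

```text
t: 8.55
tcp_pos: [546.6, -79.5, 32.5]
orientation: [[-0.999, 0.042, 0.001], [0.042, 0.999, -0.002], [-0.001, -0.002, -1.0]]
wrist_force: [-0.7, -7.3, 5.6]
finger_gap: 11.5
finger_force: 59.5
```

Request:
apply_moves:
  deltas:
    - [0,0,0.0004,0,0,0,0]

```text
t: 8.68
tcp_pos: [546.7, -79.5, 32.5]
orientation: [[-0.999, 0.042, 0.001], [0.042, 0.999, -0.002], [-0.001, -0.002, -1.0]]
wrist_force: [-0.0, -6.4, 5.1]
finger_gap: 11.3
finger_force: 59.5
```

Request:
apply_moves:
  deltas:
    - [0,0,0,0,0,0,0]

```text
t: 8.8
tcp_pos: [546.6, -79.5, 32.5]
orientation: [[-0.999, 0.042, 0.001], [0.042, 0.999, -0.002], [-0.001, -0.002, -1.0]]
wrist_force: [-1.0, -6.1, 4.9]
finger_gap: 11.2
finger_force: 59.5
```

Request:
apply_moves:
  deltas:
    - [0,0,0.0006,0,0,0,0]

```text
t: 8.93
tcp_pos: [546.7, -79.5, 32.5]
orientation: [[-0.999, 0.042, 0.001], [0.042, 0.999, -0.002], [-0.001, -0.002, -1.0]]
wrist_force: [0.1, -8.6, 6.0]
finger_gap: 11.8
finger_force: 59.5
```

Request:
apply_moves:
  deltas:
    - [0,0,0,0,0,0,0]

```text
t: 9.05
tcp_pos: [546.6, -79.5, 32.5]
orientation: [[-0.999, 0.042, 0.001], [0.042, 0.999, -0.002], [-0.001, -0.002, -1.0]]
wrist_force: [-0.9, -7.8, 5.1]
finger_gap: 11.4
finger_force: 59.5
```

Contact is confirmed: no more motion and the force is rising. Release and rise.

Request:
apply_moves:
  deltas:
    - [0.5,0,0,0,0,0,0]
    - [0.5,0,0,0,0,0,0]
    - [0.5,0,0,0,0,0,0]
    - [0.5,0,0,-0.05,0,0,0]
    - [0.5,0,0,-0.1,0,0,0]
    - [0.5,0,0,-0.1,0,0,0]
    - [0.5,0,0,-0.05,0,0,0]
    - [0.5,0,0,0,0,0,0]

```text
t: 10.05
tcp_pos: [546.7, -78.4, 153.0]
orientation: [[-0.999, 0.042, 0.002], [0.042, 0.999, -0.001], [-0.002, -0.001, -1.0]]
wrist_force: [-0.3, -0.1, -0.0]
finger_gap: 42.6
finger_force: 0.0
```

```bash
python3 st.py;python3 - <<'E'
from h import *
import cv2
p=snapshot("top")[0];cv2.imwrite("pics/a4.png",cv2.resize(p[185:275,165:265],None,fx=6,fy=6,interpolation=cv2.INTER_CUBIC))
E
```

```text
10.05 [546.7041 -78.3635 152.9601] [-0.2705 -0.0854 -0.0355] [-0.0068  0.0127  0.0128] 42.625377568180426
[[-0.9991  0.0422  0.0024]
 [ 0.0422  0.9991 -0.0008]
 [-0.0024 -0.0007 -1.    ]]
```

View pics/a4.png

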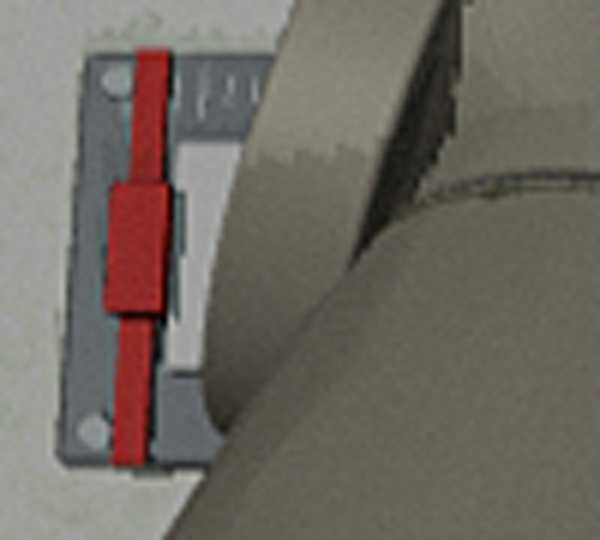

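Request:
apply_moves:
  deltas:
    - [0.5,0.039,0.073,0,0,0,0]
    - [0.5,0.039,0.073,0,0,0,0]
    - [0.5,0.039,0.072,0,0,0,0]
    - [0.5,0,0,0,0,0,-0.0535]
    - [0.5,0,0,0,0,0,-0.0535]
    - [0.5,0,0,0,0,0,-0.0535]
    - [0.5,0,0,0,0,0,0]

```text
t: 10.98
tcp_pos: [502.6, 10.9, 150.7]
orientation: [[-0.896, -0.444, -0.002], [-0.444, 0.896, 0.0], [0.002, 0.001, -1.0]]
wrist_force: [0.2, 0.2, -0.2]
finger_gap: 42.4
finger_force: 0.0
```

```bash
python3 st.py;python3 - <<'E'
from h import *
import cv2
p=snapshot("side")[0];cv2.imwrite("pics/a5.png",cv2.resize(p[160:290,200:350],None,fx=4,fy=4,interpolation=cv2.INTER_CUBIC))
E
```

```text
10.975 [502.5672  10.9369 150.6925] [ 0.1563  0.225  -0.1587] [ 0.0264  0.0331 -0.0586] 42.41439891788608
[[-0.8959 -0.4443 -0.0023]
 [-0.4443  0.8959  0.0005]
 [ 0.0018  0.0015 -1.    ]]
```

View pics/a5.png

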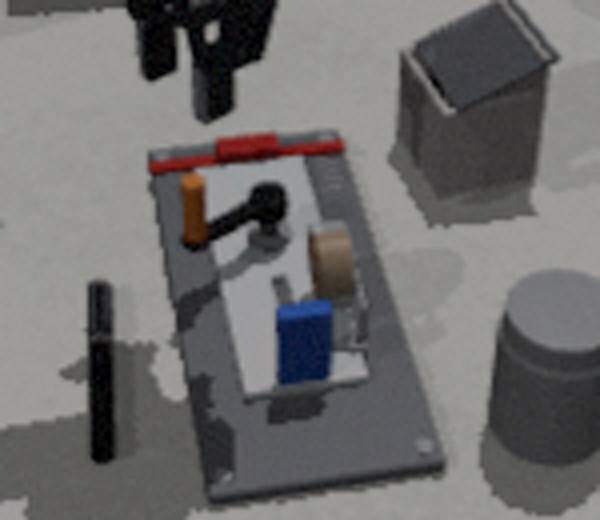

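The carriage end meets the clip, the clip is in place, and the fingers are above the orange pin. Descend and grip.

Request:
apply_moves:
  deltas:
    - [0.5,-0.002,-0.002,0.06,0,0,0]
    - [0.5,0,0,0.06,0,0,0]
    - [0.5,0,0,0.06,0,0,0]
    - [0.5,0,0,0.03,0,0,0]
    - [0.5,0,0,0.022,0,0,0]
    - [0.5,0,0,0,0,0,0]

```text
t: 11.78
tcp_pos: [504.2, 10.4, 59.0]
orientation: [[-0.896, -0.445, -0.0], [-0.445, 0.896, 0.0], [0.0, 0.0, -1.0]]
wrist_force: [-0.1, 0.4, 0.1]
finger_gap: 42.4
finger_force: 0.0
```

Request:
apply_moves:
  deltas:
    - [0,0,0,0,0,0,0]
    - [0,0,0,0,0,0,0]
    - [0,0,0,0,0,0,0]
    - [0,0,0,0,0,0,0]
    - [0,0,0,0,0,0,0]

```text
t: 12.4
tcp_pos: [503.7, 11.3, 59.7]
orientation: [[-0.895, -0.445, -0.001], [-0.445, 0.895, 0.002], [0.0, 0.002, -1.0]]
wrist_force: [-5.0, 5.2, 5.6]
finger_gap: 12.4
finger_force: 58.4
```

```bash
cat > lv.py <<'E'
from h import *
np.set_printoptions(precision=3,suppress=True)
A=np.array([552.5,35.1])
F=[];M=[]
s=read_state()
r=s["tcp_pos"][:2]-A; th=np.arctan2(r[1],r[0])%(2*np.pi); rr=np.linalg.norm(r)
f=s["wrist_force"]; T=(r[0]*f[1]-r[1]*f[0])/1e3; Mz=s["wrist_torque"][2]
o=s["orientation"]; ya=np.degrees(np.arctan2(-o[1,0],-o[0,0]))%360
print("t",s["t"],"tcp",s["tcp_pos"],"th",round(th,3),"r",round(rr,2),"F",f,"M",s["wrist_torque"],"push",T/.055,"+Mz",(T+Mz)/.055,"gap",s["finger_gap"],"toolx-in",ya-180,"th deg",np.degrees(th)-180)
E
python3 lv.py
```

```text
t 12.4 tcp [503.74   11.343  59.714] th 3.595 r 54.24 F [-4.997  5.203  5.551] M [ 1.026  0.602 -0.039] push -6.771125260328907 +Mz -7.484470193248481 gap 12.43430616622007 toolx-in -153.55513162357363 th deg 25.976609390607734
```

Request:
apply_moves:
  deltas:
    - [0,-0.0001,0.0055,0.0005,0,0,0.0127]
    - [0,-0.0001,0.0055,0.0005,0,0,0.0127]
    - [0,-0.0001,0.0055,0.0005,0,0,0.0127]
    - [0,-0.0001,0.0055,0.0005,0,0,0.0127]
    - [0,-0.0001,0.0055,0.0005,0,0,0.0127]

```text
t: 13.02
tcp_pos: [500.3, 19.8, 59.2]
orientation: [[-0.966, -0.259, 0.0], [-0.259, 0.966, -0.002], [0.0, -0.002, -1.0]]
wrist_force: [-5.5, -5.5, 7.0]
finger_gap: 12.1
finger_force: 58.4
```

```bash
python3 lv.py
```

```text
t 13.025 tcp [500.293  19.846  59.154] th 3.426 r 54.39 F [-5.483 -5.534  7.013] M [-0.986  0.78   0.391] push 3.7325327952250156 +Mz 10.839019211827909 gap 12.117015268965813 toolx-in -164.9638002008663 th deg 16.28731941589541
```

Request:
apply_moves:
  deltas:
    - [0,0.0001,0.0041,0.0004,0,0,0.0085]
    - [0,0.0001,0.0041,0.0004,0,0,0.0085]
    - [0,0.0001,0.0041,0.0004,0,0,0.0085]
    - [0,0.0001,0.0041,0.0004,0,0,0.0085]
    - [0,0.0001,0.0041,0.0004,0,0,0.0085]

```text
t: 13.65
tcp_pos: [498.3, 27.6, 58.4]
orientation: [[-0.992, -0.129, -0.0], [-0.129, 0.992, -0.002], [0.0, -0.002, -1.0]]
wrist_force: [-6.3, -8.0, 8.9]
finger_gap: 12.3
finger_force: 58.8
```

```bash
python3 lv.py
```

```text
t 13.65 tcp [498.273  27.582  58.381] th 3.279 r 54.75 F [-6.283 -7.969  8.9  ] M [-1.337  0.87   0.247] push 6.998291692202207 +Mz 11.497687244390107 gap 12.311329710093696 toolx-in -172.6031793614456 th deg 7.893118131437745
```

Request:
apply_moves:
  deltas:
    - [0,0,0.0041,0.0002,0,0,0.009]
    - [0,0,0.0041,0.0002,0,0,0.009]
    - [0,0,0.0041,0.0002,0,0,0.009]
    - [0,0,0.0041,0.0002,0,0,0.009]
    - [0,0,0.0041,0.0002,0,0,0.009]

```text
t: 14.28
tcp_pos: [497.4, 35.6, 57.9]
orientation: [[-1.0, 0.012, -0.001], [0.012, 1.0, -0.003], [0.001, -0.003, -1.0]]
wrist_force: [-8.0, -9.1, 8.4]
finger_gap: 12.4
finger_force: 58.8
```

```bash
python3 lv.py
```

```text
t 14.275 tcp [497.432  35.643  57.856] th 3.132 r 55.07 F [-7.954 -9.056  8.412] M [-1.546  1.087  0.211] push 9.145499797717367 +Mz 12.982013458280244 gap 12.437742320806654 toolx-in 179.2896099673365 th deg -0.5645069175953097
```

Request:
apply_moves:
  deltas:
    - [0,0.0003,0.0041,0.0002,0,0,0.009]
    - [0,0.0003,0.0041,0.0002,0,0,0.009]
    - [0,0.0003,0.0041,0.0002,0,0,0.009]
    - [0,0.0003,0.0041,0.0002,0,0,0.009]
    - [0,0.0003,0.0041,0.0002,0,0,0.009]

```text
t: 14.9
tcp_pos: [497.7, 43.7, 57.4]
orientation: [[-0.988, 0.153, -0.0], [0.153, 0.988, -0.003], [-0.0, -0.003, -1.0]]
wrist_force: [-5.8, -9.8, 5.6]
finger_gap: 12.3
finger_force: 58.5
```

```bash
python3 lv.py
```

```text
t 14.9 tcp [497.69  43.66  57.36] th 2.987 r 55.47 F [-5.802 -9.775  5.578] M [-1.877  0.778  0.239] push 10.644126324460114 +Mz 14.99130297604956 gap 12.272414771212482 toolx-in 171.19172549854727 th deg -8.876963861741046
```

The clamp has bitten: the push rises by about 13 N per rad.

Request:
apply_moves:
  deltas:
    - [0,0,0.0041,0.0002,0,0,0.009]
    - [0,0,0.0041,0.0002,0,0,0.009]
    - [0,0,0.0041,0.0002,0,0,0.009]
    - [0,0,0.0041,0.0002,0,0,0.009]
    - [0,0,0.0041,0.0002,0,0,0.009]

```text
t: 15.52
tcp_pos: [499.1, 51.5, 56.8]
orientation: [[-0.957, 0.291, -0.001], [0.291, 0.957, -0.003], [0.0, -0.003, -1.0]]
wrist_force: [-5.7, -11.2, 5.8]
finger_gap: 12.5
finger_force: 58.6
```

```bash
python3 lv.py
```

```text
t 15.525 tcp [499.119  51.542  56.795] th 2.843 r 55.86 F [ -5.699 -11.221   5.784] M [-2.033  0.979  0.159] push 12.593927777394326 +Mz 15.48317534628492 gap 12.458488376276282 toolx-in 163.09189978003798 th deg -17.119590727391852
```

Request:
apply_moves:
  deltas:
    - [0,0,0.0041,0.0002,0,0,0.0092]
    - [0,0,0.0041,0.0002,0,0,0.0092]

```text
t: 15.78
tcp_pos: [500.1, 54.6, 56.6]
orientation: [[-0.938, 0.346, -0.001], [0.346, 0.938, -0.003], [0.0, -0.003, -1.0]]
wrist_force: [-6.3, -11.1, 6.0]
finger_gap: 12.4
finger_force: 58.5
```

```bash
python3 lv.py; python3 - <<'E'
from h import *
from scipy.optimize import least_squares
s=read_state()
P=np.array([(503.74,11.34),(500.29,19.85),(498.27,27.58),(497.43,35.64),(497.69,43.66),(499.12,51.54),s["tcp_pos"][:2]])
r=least_squares(lambda c:np.hypot(*(P-c).T)-55,[552.5,35]).x;print(r,np.hypot(*(P-r).T)-55)
d=P-r;print(np.arctan2(d[:,1],d[:,0])%6.2832)
for i in range(5):
    snapshot("side");s=read_state();q=s["tcp_pos"][:2]-r;f=s["wrist_force"]
    print(((q[0]*f[1]-q[1]*f[0])/1e3+s["wrist_torque"][2])/.055)
E
```

```text
t 15.775 tcp [500.052  54.608  56.609] th 2.785 r 55.96 F [ -6.273 -11.09    5.961] M [-2.147  1.019  0.141] push 12.799795594625975 +Mz 15.359169163960564 gap 12.371518550973956 toolx-in 159.7798518038544 th deg -20.40276560374903
[552.32909717  37.39851959] [ 0.13571262 -0.08171367 -0.0564898  -0.07274574 -0.00329941  0.05623933
  0.03689563]
[3.6338745  3.46685001 3.32127449 3.17362825 3.02749332 2.88182585
 2.82356711]
13.253596617153656
14.036383661328857
13.975066692221615
14.073244586419799
13.609354450510137
```

Request:
apply_moves:
  deltas:
    - [0,0,0.0041,0.0002,0,0,0.0092]
    - [0,0,0.0041,0.0002,0,0,0.0092]

```text
t: 16.27
tcp_pos: [501.1, 57.7, 56.4]
orientation: [[-0.917, 0.399, -0.002], [0.399, 0.917, -0.003], [0.0, -0.004, -1.0]]
wrist_force: [-6.1, -11.8, 4.2]
finger_gap: 12.0
finger_force: 58.6
```

```bash
sed -i 's/552.5,35.1/552.4,36.2/' lv.py; python3 lv.py
```

```text
t 16.275 tcp [501.124  57.706  56.373] th 2.744 r 55.6 F [ -6.058 -11.829   4.248] M [-2.048  1.07   0.223] push 13.39709320300896 +Mz 17.458681137942243 gap 11.98949540835158 toolx-in 156.46981307095035 th deg -22.75352527434697
```

Request:
apply_moves:
  deltas:
    - [0,0,0.0041,0.0002,0,0,0.0092]
    - [0,0,0.0041,0.0002,0,0,0.0092]

```text
t: 16.52
tcp_pos: [502.4, 60.7, 56.2]
orientation: [[-0.892, 0.451, -0.002], [0.451, 0.892, -0.003], [0.0, -0.004, -1.0]]
wrist_force: [-6.8, -10.7, 5.0]
finger_gap: 12.4
finger_force: 58.5
```

```bash
python3 lv.py
```

```text
t 16.525 tcp [502.374  60.658  56.15 ] th 2.687 r 55.68 F [ -6.814 -10.709   5.014] M [-2.156  1.129  0.178] push 12.770621966594408 +Mz 16.014771825967124 gap 12.423324348817422 toolx-in 153.16014060505495 th deg -26.054549615789455
```

Request:
apply_moves:
  deltas:
    - [0,0,0.0041,0.0002,0,0,0.0092]

```text
t: 16.65
tcp_pos: [503.1, 62.1, 56.0]
orientation: [[-0.879, 0.477, -0.002], [0.477, 0.879, -0.003], [0.0, -0.004, -1.0]]
wrist_force: [-7.1, -11.5, 4.4]
finger_gap: 12.2
finger_force: 58.5
```

```bash
python3 lv.py
```

```text
t 16.65 tcp [503.057  62.101  56.028] th 2.658 r 55.73 F [ -7.061 -11.545   4.444] M [-2.129  1.125  0.185] push 13.682713901559701 +Mz 17.041746743915006 gap 12.186862301245437 toolx-in 151.50821397667636 th deg -27.695210094586855
```

Request:
apply_moves:
  deltas:
    - [0,0,0.0041,0.0002,0,0,0.0092]

```text
t: 16.77
tcp_pos: [503.8, 63.5, 55.9]
orientation: [[-0.865, 0.502, -0.002], [0.502, 0.865, -0.003], [0.0, -0.004, -1.0]]
wrist_force: [-6.3, -12.2, 5.2]
finger_gap: 12.2
finger_force: 58.6
```

```bash
python3 lv.py
```

```text
t 16.775 tcp [503.78   63.535  55.927] th 2.629 r 55.78 F [ -6.257 -12.216   5.24 ] M [-2.187  1.186  0.236] push 13.908377475693714 +Mz 18.19995834269585 gap 12.175136037386531 toolx-in 149.85270445335544 th deg -29.345275327049137
```

Request:
apply_moves:
  deltas:
    - [0,0,0.0041,0.0002,0,0,0.0092]

```text
t: 16.9
tcp_pos: [504.6, 64.9, 55.8]
orientation: [[-0.85, 0.527, -0.002], [0.527, 0.85, -0.003], [0.0, -0.004, -1.0]]
wrist_force: [-6.9, -12.4, 3.8]
finger_gap: 12.4
finger_force: 58.5
```

```bash
python3 lv.py
```

```text
t 16.9 tcp [504.557  64.918  55.823] th 2.601 r 55.8 F [ -6.867 -12.358   3.759] M [-2.173  1.211  0.191] push 14.335252025667373 +Mz 17.81483594068477 gap 12.353256673890685 toolx-in 148.19312104850792 th deg -30.97470557609742
```

Request:
apply_moves:
  deltas:
    - [0,0,0.0041,0.0002,0,0,0.0092]

```text
t: 17.02
tcp_pos: [505.3, 66.3, 55.7]
orientation: [[-0.834, 0.551, -0.003], [0.551, 0.834, -0.003], [0.0, -0.004, -1.0]]
wrist_force: [-6.1, -12.5, 4.2]
finger_gap: 12.1
finger_force: 58.5
```

```bash
python3 lv.py
```

```text
t 17.025 tcp [505.33   66.295  55.686] th 2.573 r 55.87 F [ -6.128 -12.522   4.248] M [-2.24   1.232  0.228] push 14.069473204704533 +Mz 18.222779931817833 gap 12.13630643348681 toolx-in 146.54256396408056 th deg -32.594080856350644
```

Request:
apply_moves:
  deltas:
    - [0,0,0.0041,0.0002,0,0,0.0092]

```text
t: 17.15
tcp_pos: [506.2, 67.6, 55.6]
orientation: [[-0.818, 0.575, -0.003], [0.575, 0.818, -0.003], [0.0, -0.004, -1.0]]
wrist_force: [-6.8, -13.0, 4.1]
finger_gap: 12.6
finger_force: 58.5
```

```bash
python3 lv.py
```

```text
t 17.15 tcp [506.185  67.639  55.585] th 2.544 r 55.89 F [ -6.805 -12.997   4.06 ] M [-2.198  1.189  0.233] push 14.810851462078533 +Mz 19.040615894886997 gap 12.611282368290597 toolx-in 144.88515124347566 th deg -34.22669010398633
```

Request:
apply_moves:
  deltas:
    - [0,0,0.0041,0.0002,0,0,0.0092]

```text
t: 17.27
tcp_pos: [507.1, 69.0, 55.5]
orientation: [[-0.801, 0.599, -0.003], [0.599, 0.801, -0.003], [0.0, -0.005, -1.0]]
wrist_force: [-6.7, -12.2, 3.4]
finger_gap: 12.1
finger_force: 58.5
```

```bash
python3 lv.py; python3 - <<'E'
import numpy as np
from scipy.optimize import least_squares
d=np.array([(3.446,10.8),(3.30,11.4),(3.152,12.9),(3.007,14.9),(2.863,15.4),(2.805,15.25),(2.744,17.4),(2.687,16.0),(2.658,17.0),(2.629,18.2),(2.601,17.8)])
f=lambda p:p[0]+13*np.maximum(0,p[1]-d[:,0])-d[:,1]
r=least_squares(f,[12,3.1]);print(r.x,f(r.x))
for b in(11.5,12,12.5):
  q=least_squares(lambda p:f([b,p[0]]),[3.1]);print(b,q.x,q.cost)
E
```

```text
t 17.275 tcp [507.073  68.972  55.478] th 2.516 r 55.93 F [ -6.748 -12.172   3.37 ] M [-2.287  1.249  0.23 ] push 14.051553735570355 +Mz 18.237486927716986 gap 12.143668343344379 toolx-in 143.23088226466513 th deg -35.86766849483567
[11.7    3.118] [ 0.9    0.3   -1.2   -1.757 -0.385  0.519 -0.838  1.303  0.68  -0.143
  0.621]
11.5 [3.13338462] 4.616589000000005
12 [3.09492308] 4.691589000000005
12.5 [3.05646154] 5.516589000000004
```

Request:
apply_moves:
  deltas:
    - [0,0,0.0041,0.0002,0,0,0.0092]

```text
t: 17.4
tcp_pos: [508.0, 70.3, 55.4]
orientation: [[-0.783, 0.622, -0.003], [0.622, 0.783, -0.003], [0.0, -0.005, -1.0]]
wrist_force: [-7.2, -12.1, 4.3]
finger_gap: 12.7
finger_force: 58.5
```

```bash
python3 lv.py
```

```text
t 17.4 tcp [507.984  70.258  55.373] th 2.487 r 55.97 F [ -7.189 -12.139   4.283] M [-2.285  1.325  0.198] push 14.254478962382924 +Mz 17.856343097618314 gap 12.710684317564459 toolx-in 141.57336929586768 th deg -37.480912993268646
```

Estimates from force (≈18.8 N) and angle (≈0.6 rad after the bite) agree it is firm. Release.

Request:
apply_moves:
  deltas:
    - [0.5,0,0,0,0,0,0]
    - [0.5,0,0,0,0,0,0]
    - [0.5,0,0,0,0,0,0]
    - [0.5,0,0,-0.05,0,0,0]
    - [0.5,0,0,-0.1,0,0,0]
    - [0.5,0,0,-0.1,0,0,0]
    - [0.5,0,0,-0.1,0,0,0]
    - [0.5,0.1,0,0,0,0,0]
    - [0.5,0.1,0,0,0,0,0]
    - [0.5,0,0,0,0,0,0]

```text
t: 18.65
tcp_pos: [445.1, 123.0, 195.5]
orientation: [[-0.785, 0.62, 0.0], [0.62, 0.785, 0.0], [-0.0, 0.0, -1.0]]
wrist_force: [0.8, -0.6, 0.4]
finger_gap: 42.6
finger_force: 0.0
```

Request:
apply_moves:
  deltas:
    - [0.5,0.1,0,0,0,0,0]
    - [0.5,0.1,0,0,0,0,0]
    - [0.5,0.1,0,0,0,0,0]
    - [0.5,0,0,0,0,0,0]

```text
t: 19.15
tcp_pos: [351.7, 197.1, 195.4]
orientation: [[-0.785, 0.62, 0.001], [0.62, 0.785, 0.0], [-0.0, 0.0, -1.0]]
wrist_force: [0.3, 0.2, 0.3]
finger_gap: 42.7
finger_force: 0.0
```

```bash
python3 st.py;python3 - <<'E'
from h import *
import cv2
a=snapshot("top")[0][175:305,150:350];b=snapshot("side")[0][160:290,200:360]
cv2.imwrite("pics/a6.png",cv2.resize(np.hstack([a,b]),None,fx=2.2,fy=2.2,interpolation=cv2.INTER_CUBIC))
E
```

```text
19.15 [351.75   197.1173 195.3813] [0.2582 0.2046 0.3146] [-0.0028 -0.025  -0.0358] 42.72700989641172
[[-0.7847  0.6199  0.0005]
 [ 0.6199  0.7847  0.0002]
 [-0.0003  0.0005 -1.    ]]
```

View pics/a6.png

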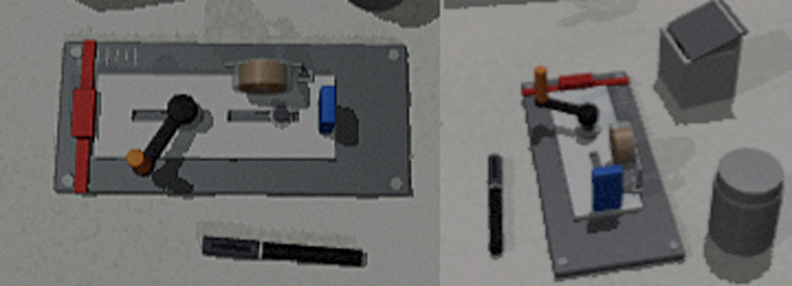

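The picture shows the carriage end against the clip (left, x≈96), the lever swung to (138,158), the bystanders in place and the robot clear.

```bash
python3 -c "from rig import *; print(close_job())"
```

```text
the job is handed in; nothing more can be done
None
```

I slid the carriage until it met the red clip, which stayed in place, then tightened the clamp lever to an estimated 19 N push, let go and handed the job in; the canister, caddy and marker were not touched.

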